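Stand the vase up and hold the trimming knife ready

TASK

The square clay vase has toppled over on the round banding wheel: first stand it upright on its foot on the wheel and let go of it, with its whole foot on the wheel. Then draw the trimming knife (the tool with the long round handle) out of the wooden tool block, slant it about halfway between upright and level with the blade end still the lower one, and finish while still holding it there in the gripper, the blade tip a few centimetres above the middle of the vase's open mouth and touching nothing. Leave the other two tools in the block and the bowl and the jug where they are.

Things in the scene. Friction and masses are not known exactly. Their poses are not given: they have to be found in the camera images.
- vase_mid (a point): centre of the loose square slab-built clay vase, 50 x 50 mm across its flat sides, 100 mm tall, walls 5 mm, flat closed foot, open mouth, about 0.2 kg. z runs from foot to mouth (each 50 mm from here); x, y square to its sides. At first it lies on a flat side on the wheel (z level, this point 25 mm above the wheel's top); upright, 50 mm above it
- vase_mouth (a point): centre of the vase's open mouth, in the plane of the rim (100 mm from the foot); opening 40 x 40 mm; same axes as the vase
- wheel: banding wheel, fixed, does not turn: a flat round steel disc 250 mm across; origin at its centre on the bench, its top face 40 mm above the origin
- block: fixed wooden tool block 70 mm (x) x 170 mm (y) x 75 mm high; origin at the centre of its underside. Three upright round holes 18 mm wide, 68 mm deep, in its top at y = -50, 0 and +50 mm, x = 0; one tool stands in each, any order
- knife_mid (a point): half-way point of the trimming knife, a loose straight tool 185 mm long, about 70 g. z runs from blade tip to handle end (each 92.5 mm from here). From the tip: blade 62 mm long, up to 12 mm wide; brass shoulder 24 mm across, 12 mm high, resting on the block's top; round wooden handle 20 mm across, 111 mm long. It stands upright, handle end 198 mm above the bench
- knife_tip (a point): the blade tip of the knife, the end of the tool on its axis (185 mm from the handle end); same axes
- needle_mid (a point): needle tool standing in the block, short handle with a 26 mm ball end, its top 125 mm above the bench; this point is 93 mm above the bench. Leave it in the block
- spatula_mid (a point): small spatula standing in the block, short flat handle 22 x 12 mm, its top 123 mm above the bench; this point is 93 mm above the bench. Leave it in the block
- bowl_mid (a point): centre of a loose clay bowl, 110 mm across, 45 mm high. Leave alone
- jug_mid (a point): centre of a loose clay jug, 90 mm across and 100 mm high, with a handle reaching 63 mm from its axis. Leave alone
There are look-alikes about, which are no part of the job. Of the things shaped like the part that bears knife_mid, the wooden one is meant.

How it is judged:
By the outcome, as a careful person would: the job done as asked, in the order asked, and still so for the second after the job is handed in, while the arm keeps its last pose, push and grip.
It also fails if it takes over 64 s, if anything falls off the work surface, if the arm or the gripper's body presses on something with over 40 N, if the wrist force passes 120 N, or if a joint passes its speed limit or range.

ROBOT

A 6-joint arm with a two-finger parallel gripper is mounted at the origin on the work surface. World frame = base frame: x ahead of the robot, y to its left, z up, the work surface at z = 0. Lengths are in m, angles in rad, forces in N, time in s.
With the tool pointing down it reaches from about 0.4 to 0.825 m from the base axis. Payload 7 kg.
Tool frame: the origin (TCP) lies between the finger pads; the fingertips stand 14 mm ahead of it and the grasp point (between the pads) lies 5 mm behind it; z points along the fingers, y is the line along which they close (so a half turn about z gives the same grasp; the last joint's range is limited). The gripper opens to 88 mm and grips with 3 to 60 N. Pads are 19 mm wide; open, the fingers measure 130 mm over their backs; the gripper's body (78 mm by 193 mm) begins 47 mm behind the grasp point.
Start: joints at [-0.967, 0.359, 0.012, 0, -1.224, -0.288], TCP at [0.21, -0.642, 0.241] pointing down, gripper open.
Joint ranges: [-3.07, 3.07], [-1.43, 2.12], [-1.02, 1.25], [-3.03, 1.67], [-3.05, -0], [-3.03, 3.03]. Speed limits (rad/s): [2.39, 2.39, 3.01, 3.14, 3.14, 3.14].

INTERFACE

Orientations are given as a 3x3 rotation matrix whose columns are the frame's x, y, z axes.
In Python, from cell import r, eyes, finder gives the robot as it stands.
- The arm moves only by the tool step_arm, never from a script. Its argument "steps" is a list of rows, each a list of 5 numbers: the opening, from 0 (shut) to 1 (fully open), then the shift along the tool's x, y, z in m, then the turn about the tool's z in degrees. A call has 1 to 5 rows; each row shifts and turns the commanded pose from where the row before left it, along the tool's axes as they then stand; what a row does not reach is not made up. A row lasts 1/10 s, in which the tool goes at most 50 mm and 8.59 degrees, less where a joint would pass 70% of its speed; a pose out of reach is approached as far as the arm can. A call with a gripper value outside its range is refused whole. The fingers move at their own pace and stop on an object; the grip force is fixed at half the most. Time passes only in rows, so rows that do not move let the fingers close. It gives the time, the measured TCP pose, the force, the opening and the grip force at its end, in the units of the state.
- r.sense(): the state, without advancing time (a new reading comes with each control period).
- eyes.grab_frame(name): name is "scene" or "top" or "wrist"; returns the picture (384x512x3 uint8, blue, green, red); there is no depth.
- eyes.calibration(name): a dict with "fx", "fy", "cx", "cy" (pixels), "distortion" ([k1, k2, p1, p2, k3] as OpenCV has them; the pictures are not rectified), "world_from_camera" (4x4, takes a point from camera to world coordinates). Camera axes: x right, y down, z forward; pixel columns grow to the right and rows downward; lengths in m; the calibration is good to about 2 mm. A picture is of the moment at which its call begins: read the wrist's pose just before it. calibration takes no time and is no camera call; for the wrist camera it gives the pose at the moment of the call.
- r.job_done(): hands the job in; it is judged then, once.
Trained networks look in the newest picture that a camera, given by its name, has taken for a name from the list of things; names that differ only in an ending like _2 or _b are one class to them, and where a whole thing is asked for, a point or a joint stands for the part that bears it (a point fixed in the world has none). Each returns a list of dicts, best first, with "conf" (0 to 1); they miss things now and then, are a little off and sometimes report something else, mostly with a low value. They report only what shows in the picture. A call takes as long as a camera call. They do not tell look-alikes from the thing itself.
- finder.find_in(camera, thing): "bbox" ([left, top, width, height] as shares, 0 to 1, of the picture: columns of its width, rows of its height, round what is visible of it).
- finder.regions_of(camera, thing): "region" (384x512 bool, what is visible of it) and "bbox" ([left, top, width, height] as shares, 0 to 1, of the picture: columns of its width, rows of its height, round what is visible of it).
The state is a dict: "t": time; "joint_positions": joint angles; "dq": joint speeds; "joint_torque": joint torques, N m; "tool_pos": TCP position; "tool_rot": TCP orientation; "force": force on the tool from outside, world axes, zero at the start; "wrist_torque": the same for the moment, N m; "finger_gap": opening from 0.0 (shut) to 1.0 (fully open); "grasp_force": force on a finger pad.
Only numpy, scipy, OpenCV 4.12 (cv2) and the standard library are available. Lean on these libraries where they do the work, as an engineer would, in place of code of your own. Each camera call takes 0.05 s, during which the arm holds its last target. There are 200 camera calls.

## Working session

There is one attempt and no reset: what is moved stays moved. The work goes in short steps, Python scripts to look and compute and a tool call to move; the robot and the scene stay as the last step left them, time stands still between calls to the robot, and variables do not carry over. Pictures are saved under pics/ and viewed, at most 10 in all, crops included, and the job is handed in when it is done.

Besides the shell and the picture viewer there is one more tool, called as a command line: name --pt "numbers of a row" for each row, then --argument value for the rest. step_arm: Moves the arm, as the interface text tells. Its arguments: {"type":"object","properties":{"steps":{"type":"array"}},"required":["steps"]}

```bash
ls; mkdir -p pics; python3 - <<'E'
from cell import r,eyes,finder
import cv2,numpy as np
s=r.sense();print({k:np.round(v,3).tolist() for k,v in s.items()})
a=eyes.grab_frame("scene");b=eyes.grab_frame("top")
cv2.imwrite("pics/s.png",a);cv2.imwrite("pics/t.png",b)
for c in("scene","top"):
  k=eyes.calibration(c);print(c,{q:np.round(v,3).tolist() for q,v in k.items()})
E
```

```text
pics
{'t': 0.0, 'joint_positions': [-0.967, 0.359, 0.011, -0.0, -1.224, -0.288], 'dq': [-0.0, -0.001, -0.002, 0.001, -0.001, 0.002], 'joint_torque': [0.0, -58.272, 29.305, 6.997, 0.007, -0.0], 'tool_pos': [0.209, -0.641, 0.24], 'tool_rot': [[-0.951, -0.31, -0.001], [-0.31, 0.951, 0.002], [0.0, 0.002, -1.0]], 'force': [0.383, 0.258, 0.783], 'wrist_torque': [0.026, 0.02, -0.001], 'grasp_force': 0.0, 'finger_gap': 1.005}
scene {'fx': 416.09, 'fy': 416.09, 'cx': 251.717, 'cy': 194.837, 'distortion': [-0.027, 0.0, 0.0, 0.0, 0.0], 'world_from_camera': [[0.538, 0.502, -0.677, 1.343], [0.843, -0.301, 0.446, -0.721], [0.021, -0.811, -0.585, 0.859], [0.0, 0.0, 0.0, 1.0]]}
top {'fx': 453.087, 'fy': 453.087, 'cx': 254.104, 'cy': 194.657, 'distortion': [-0.018, 0.0, 0.0, 0.0, 0.0], 'world_from_camera': [[0.013, -0.983, 0.184, 0.151], [-1.0, -0.017, -0.019, -0.103], [0.022, -0.184, -0.983, 1.799], [0.0, 0.0, 0.0, 1.0]]}
```

View pics/s.png

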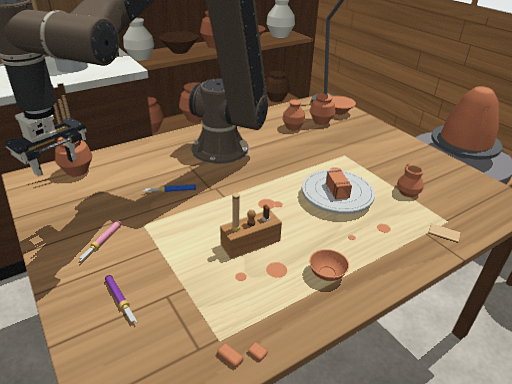

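View pics/t.png

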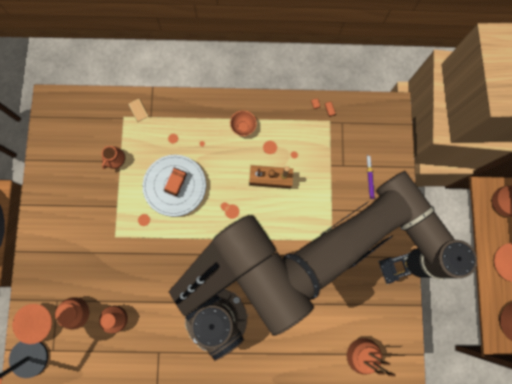

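The scene view shows the block at about (250,235) with the knife at its left end (238,210). The wheel is at (338,192), with the vase lying on it and its dark mouth towards the lower right. In the top view the block is at (273,177) and the wheel and vase at (175,185). The coloured-handled knives on the bench are look-alikes.

```bash
cat > h.py <<'E'
from cell import r,eyes,finder
import cv2,numpy as np
def ray(c,uv,k=None):
    k=k or eyes.calibration(c)
    K=np.array([[k["fx"],0,k["cx"]],[0,k["fy"],k["cy"]],[0,0,1]])
    p=cv2.undistortPoints(np.array(uv,float).reshape(-1,1,2),K,np.array(k["distortion"])).reshape(-1,2)
    T=np.array(k["world_from_camera"]);return T[:3,3],np.c_[p,np.ones(len(p))]@T[:3,:3].T
def onz(c,uv,z,k=None):
    o,d=ray(c,uv,k);return o+d*((z-o[2])/d[:,2])[:,None]
def proj(c,P,k=None):
    k=k or eyes.calibration(c);T=np.linalg.inv(np.array(k["world_from_camera"]))
    K=np.array([[k["fx"],0,k["cx"]],[0,k["fy"],k["cy"]],[0,0,1]])
    return cv2.projectPoints(np.array(P,float).reshape(-1,1,3),cv2.Rodrigues(T[:3,:3])[0],T[:3,3],K,np.array(k["distortion"]))[0].reshape(-1,2)
def reg(c,thing,n=3):
    out=finder.regions_of(c,thing)
    return out[:n]
def corners(m):
    cs=cv2.findContours(m.astype(np.uint8),cv2.RETR_EXTERNAL,cv2.CHAIN_APPROX_NONE)[0]
    return cv2.minAreaRect(max(cs,key=cv2.contourArea))
def st():
    s=r.sense();print("t",round(s["t"],2),"pos",np.round(s["tool_pos"],4),"yaw",np.round(np.degrees(np.arctan2(s["tool_rot"][1][0],s["tool_rot"][0][0])),1),"F",np.round(s["force"],1),"gap",round(s["finger_gap"],3),"grip",np.round(s["grasp_force"],1));return s
E
python3 - <<'E'
from h import *
eyes.grab_frame("top")
for n,z in(("wheel",.04),("block",.075),("vase_mid",.09),("knife_mid",.198)):
    for q in reg("top",n):
        c=corners(q["region"]);p=onz("top",[c[0]],z)[0];b=onz("top",cv2.boxPoints(c),z)
        print(n,round(q["conf"],2),np.round(c[0],1),np.round(p,3),"size",np.round([np.linalg.norm(b[0]-b[1]),np.linalg.norm(b[1]-b[2])],3),np.round(np.degrees(np.arctan2(*(b[1]-b[0])[[1,0]])),1))
E
```

```text
wheel 0.97 [174. 185.] [0.514 0.18  0.04 ] size [0.248 0.243] -88.9
block 0.95 [270.5 176.5] [ 0.547 -0.199  0.075] size [0.085 0.166] -3.8
block 0.32 [285.2 172.1] [ 0.566 -0.257  0.075] size [0.047 0.019] -25.7
vase_mid 0.92 [175.2 181.5] [0.517 0.168 0.09 ] size [0.104 0.062] -21.9
vase_mid 0.27 [270.6 176.1] [ 0.545 -0.199  0.09 ] size [0.087 0.173] -3.9
knife_mid 0.55 [369.3 176.5] [ 0.526 -0.553  0.198] size [0.02  0.154] -82.4
```

step_arm --pt "1 -0.0355 0.0305 -0.012 0" --pt "1 -0.0355 0.0305 -0.012 0" --pt "1 -0.0355 0.0305 -0.012 0" --pt "1 -0.0355 0.0305 -0.012 0" --pt "1 -0.0355 0.0305 -0.012 0"

```text
t: 0.85
tool_pos: [0.3315, -0.4399, 0.3012]
tool_rot: [[-0.951, -0.31, 0.0], [-0.31, 0.951, -0.0], [-0.0, -0.0, -1.0]]
force: [0.9, 0.1, 0.6]
finger_gap: 1.003
grasp_force: 0.0
```

step_arm --pt "1 -0.0355 0.0305 -0.012 0" --pt "1 -0.0355 0.0305 -0.012 0" --pt "1 -0.0355 0.0305 -0.012 0" --pt "1 -0.0355 0.0305 -0.012 0" --pt "1 -0.0355 0.0305 -0.012 0"

```text
t: 1.35
tool_pos: [0.4528, -0.2396, 0.3615]
tool_rot: [[-0.951, -0.311, 0.001], [-0.311, 0.951, -0.0], [-0.001, -0.0, -1.0]]
force: [0.5, -0.8, -0.4]
finger_gap: 1.001
grasp_force: 0.0
```

```bash
python3 - <<'E'
from h import *
s=st();k=eyes.calibration("wrist");T=np.array(k["world_from_camera"])
print(np.round(T,3),k["fx"]);print("cam in tool",np.round(np.array(s["tool_rot"]).T@(T[:3,3]-s["tool_pos"]),3),np.round(np.array(s["tool_rot"]).T@T[:3,:3],3))
print(onz("wrist",[[256,192]],.1),proj("wrist",[[.517,.168,.09]]))
a=eyes.grab_frame("wrist");cv2.imwrite("pics/w1.png",a)
E
```

```text
t 1.35 pos [ 0.4528 -0.2396  0.3615] yaw -161.9 F [ 0.5 -0.8 -0.4] gap 1.001 grip 0.0
[[-0.311  0.907  0.285  0.375]
 [ 0.951  0.296  0.095 -0.265]
 [ 0.001  0.301 -0.954  0.505]
 [ 0.     0.     0.     1.   ]] 286.98339526372064
cam in tool [ 0.081  0.    -0.143] [[-0.    -0.954 -0.3  ]
 [ 1.    -0.001  0.002]
 [-0.002 -0.3    0.954]]
[[ 0.49931901 -0.2322552   0.1       ]] [[476.20051044 268.91162748]]
```

View pics/w1.png

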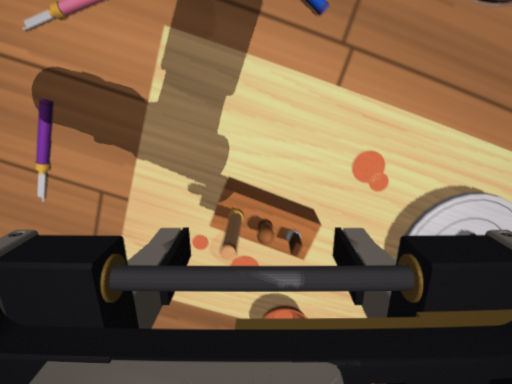

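The wrist view shows the block with corners at about (229,179), (320,221), (309,257) and (212,225), and the wooden knife at (233,230) at its −y end. The wheel edge is at the right. I'll fit a box outline to the masks.

```bash
cat >> h.py <<'E'
from scipy.optimize import minimize
def fitbox(c,m,size,zc,p0,k=None):
    "fit x,y,yaw of an upright-lying box (size along own x,y,z) so that its outline matches mask m"
    k=k or eyes.calibration(c);m=m.astype(np.uint8)
    S=np.array([[a,b,d] for a in(-.5,.5) for b in(-.5,.5) for d in(-.5,.5)])*size
    d=cv2.distanceTransform(1-m,cv2.DIST_L2,5)
    def cost(p):
        x,y,t=p;R=np.array([[np.cos(t),-np.sin(t),0],[np.sin(t),np.cos(t),0],[0,0,1]])
        h=cv2.convexHull((proj(c,S@R.T+[x,y,zc],k)*16).astype(np.int32));im=np.zeros_like(m);cv2.fillPoly(im,[h],1,shift=4)
        return 1-(im&m).sum()/max((im|m).sum(),1)
    best=None
    for dt in(0,.1,-.1):
        q=minimize(cost,np.array(p0)+[0,0,dt],method="Nelder-Mead",options=dict(initial_simplex=np.array(p0)+[0,0,dt]+np.array([[0,0,0],[.01,0,0],[0,.01,0],[0,0,.1]]),xatol=1e-4,fatol=1e-4))
        if best is None or q.fun<best.fun:best=q
    return best.x,1-best.fun
E
python3 - <<'E'
from h import *
k=eyes.calibration("wrist");eyes.grab_frame("wrist")
q=reg("wrist","block")[0];m=q["region"]
print(q["conf"],m.sum(),fitbox("wrist",m,[.07,.17,.075],.0375,[.547,-.199,-.07],k))
for q in reg("wrist","knife_mid"):
    c=corners(q["region"]);print("knife",round(q["conf"],2),np.round(c,1).tolist() if 0 else c)
print("block via shoulder", onz("wrist",[[237,214]],.081,k))
E
```

```text
Traceback (most recent call last):
IndexError: list index out of range
```

step_arm --pt "1 -0.015 0.045 0 8.5" --pt "1 -0.02 0.04 0 8.5" --pt "1 -0.03 0.035 0 8.5" --pt "1 -0.03 0.035 0 8.5" --pt "1 -0.03 0.035 0 6"

```text
t: 2.0
tool_pos: [0.5634, -0.065, 0.3612]
tool_rot: [[-0.937, 0.349, 0.001], [0.349, 0.937, 0.0], [-0.001, 0.001, -1.0]]
force: [0.5, -1.1, 0.7]
finger_gap: 0.998
grasp_force: 0.0
```

```bash
python3 - <<'E'
from h import *
st();print(proj("wrist",[[.517,.168,.065]]))
E
```

```text
t 2.0 pos [ 0.5634 -0.065   0.3612] yaw 159.6 F [ 0.5 -1.1  0.7] gap 0.998 grip 0.0
[[400.92577526  71.82779813]]
```

step_arm --pt "1 0.028 0.04 0 0" --pt "1 0.028 0.04 0 0" --pt "1 0.028 0.04 0 0" --pt "1 0.028 0.04 0 0" --pt "1 0.028 0.04 0 0"

```text
t: 2.5
tool_pos: [0.4995, 0.1708, 0.3605]
tool_rot: [[-0.939, 0.344, -0.0], [0.344, 0.939, -0.0], [0.0, -0.0, -1.0]]
force: [0.7, -0.9, -0.3]
finger_gap: 0.999
grasp_force: 0.0
```

```bash
python3 - <<'E'
from h import *
s=st();k=eyes.calibration("wrist");a=eyes.grab_frame("wrist");cv2.imwrite("pics/w2.png",a)
for q in reg("wrist","vase_mid"):
    print(round(q["conf"],2),np.round(q["bbox"],2),fitbox("wrist",q["region"],[.1,.05,.05],.065,[.517,.168,-.38],k))
for q in reg("wrist","wheel"):
    print(round(q["conf"],2),np.round(q["bbox"],2))
for v in(finder.regions_of("wrist","vase_mouth")[:2]):print(np.round(v["bbox"],2),v["conf"])
E
```

```text
t 2.5 pos [0.4995 0.1708 0.3605] yaw 159.9 F [ 0.7 -0.9 -0.3] gap 0.999 grip 0.0
0.57 [0.49 0.35 0.08 0.19] (array([ 0.52136673,  0.17338941, -0.36382744]), np.float64(0.9696347968814115))
0.75 [0.38 0.22 0.29 0.37]
0.19 [0.12 0.57 0.15 0.11]
[0.49 0.36 0.08 0.18] 0.59
```

View pics/w2.png

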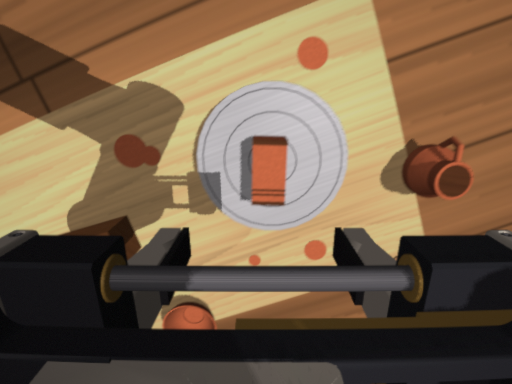

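The wrist view shows the vase lying across the wheel around (269,170). There is a dark end face at the top (270,140) and lines at the lower end (268,195). I'll zoom in to tell the mouth from the foot.

```bash
python3 - <<'E'
import cv2,numpy as np
a=cv2.imread("pics/w2.png")[125:220,225:315];b=cv2.imread("pics/s.png")[160:210,315:370]
a=cv2.resize(a,(450,475),interpolation=cv2.INTER_CUBIC);b=cv2.resize(b,(345,475),interpolation=cv2.INTER_CUBIC)
cv2.imwrite("pics/z.png",np.clip(np.hstack([a,b]).astype(float)*1.4,0,255))
E
```

```text
[ WARN:0@0.049] global loadsave.cpp:1063 imwrite_ Unsupported depth image for selected encoder is fallbacked to CV_8U.
```

View pics/z.png

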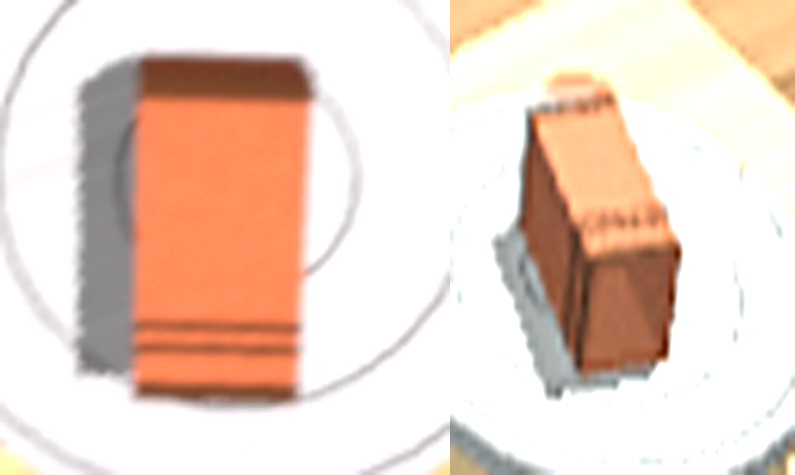

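step_arm --pt "1 -0.009 0.0025 0.04 0.7" --pt "1 -0.009 0.0025 0.04 0" --pt "1 -0.009 0.0025 0.04 0" --pt "1 -0.009 0.0025 0.04 0"

```text
t: 3.1
tool_pos: [0.5381, 0.1646, 0.1993]
tool_rot: [[-0.934, 0.357, 0.0], [0.357, 0.934, 0.0], [-0.0, 0.0, -1.0]]
force: [1.3, 0.7, 0.2]
finger_gap: 0.999
grasp_force: 0.0
```

```bash
python3 - <<'E'
from h import *
s=st();k=eyes.calibration("wrist");a=eyes.grab_frame("wrist")
for q in reg("wrist","vase_mid")[:1]:
    print(round(q["conf"],2),np.round(q["bbox"],2),fitbox("wrist",q["region"],[.1,.05,.05],.065,[.521,.173,-.364],k))
c=a[70:310,150:400];cv2.imwrite("pics/w3.png",cv2.convertScaleAbs(cv2.resize(c,None,fx=2.4,fy=2.4,interpolation=2),alpha=1.6))
E
```

```text
t 3.1 pos [0.5381 0.1646 0.1993] yaw 159.1 F [1.3 0.7 0.2] gap 0.999 grip 0.0
0.63 [0.46 0.31 0.12 0.29] (array([ 0.52221791,  0.17208313, -0.3727309 ]), np.float64(0.973016642430118))
```

View pics/w3.png

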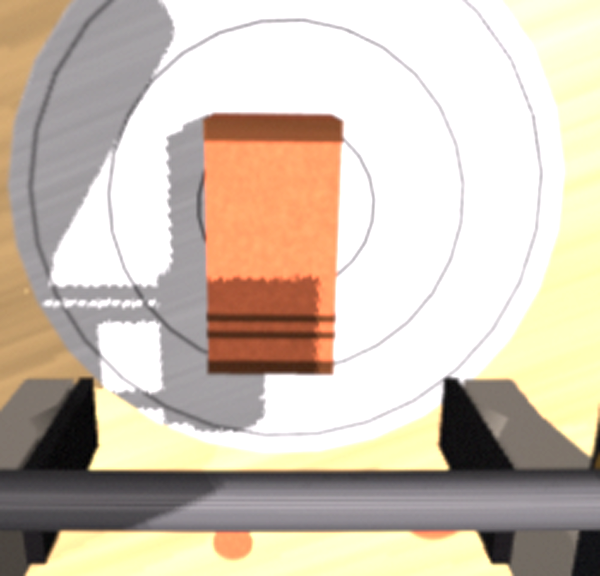

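The far (−x) end, at crop position (273,128), is a uniform closed face, so that end is the foot and the mouth is the +x end. The alignment is good, so I'll descend and grip.

step_arm --pt "1 0 0.001 0.045 0" --pt "1 0 0 0.045 0" --pt "1 0 0 0.035 0" --pt "1 0 0 0.012 0" --pt "0 0 0 0 0"

```text
t: 3.7
tool_pos: [0.538, 0.1669, 0.0637]
tool_rot: [[-0.935, 0.355, -0.001], [0.355, 0.935, -0.001], [0.001, -0.002, -1.0]]
force: [0.1, 0.1, 1.0]
finger_gap: 0.954
grasp_force: 0.0
```

step_arm --pt "0 0 0 0 0" --pt "0 0 0 0 0" --pt "0 0 0 0 0" --pt "0 0 0 0 0" --pt "0 0 0 0 0"

```text
t: 4.2
tool_pos: [0.5381, 0.168, 0.0646]
tool_rot: [[-0.935, 0.354, 0.001], [0.354, 0.935, 0.0], [-0.001, 0.001, -1.0]]
force: [-2.1, -1.8, 7.3]
finger_gap: 0.569
grasp_force: 30.0
```

step_arm --pt "0 0 0 -0.02 0" --pt "0 0 0 -0.04 0" --pt "0 0.0 0.0 -0.04 0" --pt "0 0.0 0 -0.04 0" --pt "0 0 0 0 0"

```text
t: 4.7
tool_pos: [0.5404, 0.1692, 0.2096]
tool_rot: [[-0.935, 0.353, 0.009], [0.354, 0.935, 0.005], [-0.006, 0.007, -1.0]]
force: [-0.0, 1.1, -2.2]
finger_gap: 0.569
grasp_force: 30.0
```

```bash
python3 - <<'E'
from h import *
s=st()
for c in("top","scene"):
    eyes.grab_frame(c)
    for q in reg(c,"block")[:1]:
        print(c,round(q["conf"],2),fitbox(c,q["region"],[.07,.17,.075],.0375,[.547,-.199,-.07]))
a=eyes.grab_frame("wrist");k=eyes.calibration("wrist")
c=a[70:310,100:400]
b=eyes.grab_frame("scene");p=proj("scene",[s["tool_pos"]])[0].astype(int);d=b[p[1]-60:p[1]+60,p[0]-75:p[0]+75]
cv2.imwrite("pics/w4.png",np.hstack([cv2.resize(c,(400,320)),cv2.resize(d,(400,320))]))
E
```

```text
t 4.7 pos [0.5404 0.1692 0.2096] yaw 159.3 F [-0.   1.1 -2.2] gap 0.569 grip 30.0
top 0.77 (array([ 0.55540771, -0.20195203, -0.06766161]), np.float64(0.7876288659793814))
scene 0.83 (array([ 0.55312511, -0.20341715, -0.06508711]), np.float64(0.8554099951479864))
```

View pics/w4.png

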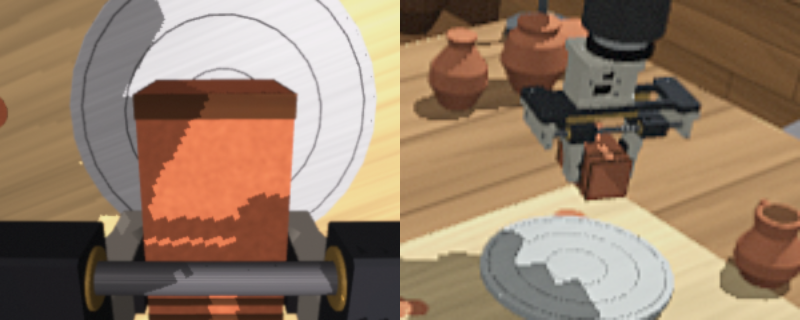

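The wrist crop shows the vase held level, with its far end at (215,95). The scene crop shows the gripper holding it, with the near face at (605,175). I'll enlarge both end faces to settle which is the mouth.

```bash
python3 - <<'E'
from h import *
s=st();p=proj("scene",[s["tool_pos"]])[0].astype(int)
b=eyes.grab_frame("scene");d=b[p[1]-25:p[1]+35,p[0]-28:p[0]+32]
a=eyes.grab_frame("wrist")[125:175,195:330]
g=lambda i:(255*(i/255.)**.5).astype(np.uint8)
cv2.imwrite("pics/w5.png",g(np.hstack([cv2.resize(a,(400,400),interpolation=2),cv2.resize(d,(400,400),interpolation=2)])))
E
```

```text
t 5.0 pos [0.5369 0.1674 0.2019] yaw 159.2 F [ 0.7  0.5 -3. ] gap 0.57 grip 30.0
```

View pics/w5.png

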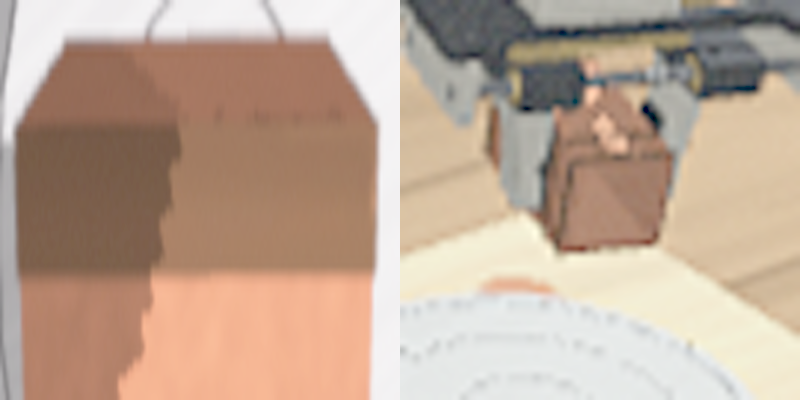

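In the enlarged crops, the left one shows a closed end with a painted foot band at (190,90). The right one shows a cavity, so the mouth is on +x. I'll carry the vase to the robot side of the block with its mouth towards the block.

step_arm --pt "0 0 0 0 -8.5" --pt "0 0 0 0 -8.5" --pt "0 0.003 -0.046 0 0" --pt "0 0.003 -0.046 0 0" --pt "0 0.003 -0.046 0 0"

```text
t: 5.6
tool_pos: [0.519, 0.0295, 0.2028]
tool_rot: [[-0.998, 0.064, -0.001], [0.064, 0.998, -0.001], [0.001, -0.001, -1.0]]
force: [1.9, -1.7, -1.9]
finger_gap: 0.567
grasp_force: 30.0
```

step_arm --pt "0 0.003 -0.046 0 0" --pt "0 0.003 -0.046 0 0" --pt "0 0.003 -0.046 0 0" --pt "0 0.003 -0.046 0 0" --pt "0 0 0 0 0"

```text
t: 6.1
tool_pos: [0.4942, -0.1563, 0.2028]
tool_rot: [[-0.998, 0.07, -0.002], [0.07, 0.998, -0.001], [0.002, -0.001, -1.0]]
force: [-0.6, 0.5, -1.9]
finger_gap: 0.571
grasp_force: 30.0
```

```bash
python3 - <<'E'
from h import *
s=st();k=eyes.calibration("wrist");eyes.grab_frame("wrist")
for q in finder.regions_of("wrist","block")[:2]:
    m=q["region"];print("block",round(q["conf"],2),np.round(q["bbox"],2))
    v,u=np.nonzero(m);e=[(c,v[u==c].min()) for c in range(u.min()+3,u.max(),12)];print(e)
bx=np.array([.998,-.066]);bc=np.array([.554,-.203])
for q in finder.regions_of("wrist","vase_mid")[:1]: print("vase",q["conf"],np.round(q["bbox"],3),fitbox("wrist",q["region"],[.1,.05,.05],s["tool_pos"][2]+.005,[.48,-.153,-.066],k))
P=[[*(bc+bx*-.035+np.array([.066,.998])*y),.075] for y in(-.085,.085)]+[[*(bc+bx*-.035+np.array([.066,.998])*y),0] for y in(-.085,.085)]
print("expected near edge top/bottom px",proj("wrist",P,k).round(0).tolist())
E
```

```text
t 6.1 pos [ 0.4942 -0.1563  0.2028] yaw 176.0 F [-0.6  0.5 -1.9] gap 0.571 grip 30.0
block 0.76 [0.27 0.51 0.13 0.11]
[(143, np.int64(214)), (155, np.int64(202)), (167, np.int64(194)), (179, np.int64(194)), (191, np.int64(194)), (203, np.int64(195))]
vase 0.59 [0.388 0.334 0.246 0.502] (array([ 0.47714134, -0.15529533, -0.06753807]), np.float64(0.7586363448759751))
expected near edge top/bottom px [[137.0, 215.0], [303.0, 214.0], [161.0, 193.0], [295.0, 192.0]]
```

The block pose is confirmed: its bottom edge is at row 194 against the expected 193. I'll lower the mouth end onto the block's top edge to pivot the vase in the grip.

step_arm --pt "0 -0.002 0 0.05 0" --pt "0 0 0 0.048 0" --pt "0 0 0 0.009 0" --pt "0 0 0 0 0"

```text
t: 6.65
tool_pos: [0.4965, -0.151, 0.0952]
tool_rot: [[-0.998, 0.063, -0.005], [0.063, 0.998, -0.0], [0.005, -0.001, -1.0]]
force: [1.1, -0.1, -2.0]
finger_gap: 0.569
grasp_force: 30.0
```

step_arm --pt "0 0.004 0 0.005 0" --pt "0 0.003 0 0.0055 0" --pt "0 0.001 0 0.003 0" --pt "0 0 0 0 0"

```text
t: 7.05
tool_pos: [0.4914, -0.1508, 0.0852]
tool_rot: [[-0.998, 0.064, 0.004], [0.064, 0.998, 0.0], [-0.004, 0.0, -1.0]]
force: [-2.2, 3.9, 7.1]
finger_gap: 0.57
grasp_force: 30.0
```

```bash
cat >> h.py <<'E'
def fittilt(c,m,k,g,yaw,dfoot,pin=None):
    "tilt (deg from level, mouth up) of the vase held at g, grip dfoot from the foot; box outline vs mask (mask may be cut by fingers)"
    m=m.astype(np.uint8);out=[]
    for th in range(-10,116,3):
      for df in(dfoot-.004,dfoot,dfoot+.004):
       for off in(-.006,0,.006):
        t=np.radians(th);u=np.array([np.cos(yaw),np.sin(yaw),0]);a=u*np.cos(t)+np.array([0,0,np.sin(t)]);n=-u*np.sin(t)+np.array([0,0,np.cos(t)]);w=np.array([-u[1],u[0],0])
        P=[g+a*A+n*(B+off)+w*C for A in(-df,.1-df) for B in(-.025,.025) for C in(-.025,.025)]
        h=cv2.convexHull((proj(c,P,k)*16).astype(np.int32));im=np.zeros_like(m);cv2.fillPoly(im,[h],1,shift=4)
        out.append(((im&m).sum()/(im|m).sum(),th,df,off))
    return sorted(out)[::-1][:3]
def tilt(yaw=-.07,df=.067):
    s=st();g=np.array(s["tool_pos"])+[0,0,.005]
    for c in("scene","wrist"):
        k=eyes.calibration(c);eyes.grab_frame(c)
        for q in finder.regions_of(c,"vase_mid")[:2]:
            print(c,round(q["conf"],2),[tuple(np.round(x,3).tolist()) for x in fittilt(c,q["region"],k,g,yaw,df)])
E
python3 -c "
from h import *
tilt()"
```

```text
t 7.05 pos [ 0.4914 -0.1508  0.0852] yaw 176.3 F [-2.2  3.9  7.1] gap 0.57 grip 30.0
scene 0.51 [(0.539, 44.0, 0.063, -0.006), (0.538, 50.0, 0.063, -0.006), (0.537, 47.0, 0.067, -0.006)]
wrist 0.59 [(0.787, 44.0, 0.071, 0.0), (0.786, 5.0, 0.071, -0.006), (0.785, 38.0, 0.071, 0.0)]
```

step_arm --pt "0 0.001 0 0.005 0" --pt "0 0.001 0 0.005 0" --pt "0 0.0 0 0.005 0" --pt "0 0 0 0 0"

```text
t: 7.65
tool_pos: [0.4884, -0.1508, 0.0696]
tool_rot: [[-0.998, 0.064, 0.002], [0.064, 0.998, 0.0], [-0.002, 0.0, -1.0]]
force: [-2.7, 3.4, 4.6]
finger_gap: 0.566
grasp_force: 30.0
```

```bash
python3 - <<'E'
from h import *
s=st();eyes.grab_frame("wrist");eyes.grab_frame("scene");k=eyes.calibration("wrist")
for q in finder.regions_of("wrist","vase_mid")[:1]: print("vase",np.round(np.array(q["bbox"])*[512,384,512,384]))
a=eyes.grab_frame("wrist");p=proj("scene",[s["tool_pos"]])[0].astype(int);d=eyes.grab_frame("scene")[p[1]-40:p[1]+40,p[0]-50:p[0]+50]
cv2.imwrite("pics/w6.png",cv2.convertScaleAbs(np.hstack([cv2.resize(a,(400,300)),cv2.resize(d,(400,300),interpolation=2)]),alpha=1.5))
E
```

```text
t 7.65 pos [ 0.4884 -0.1508  0.0696] yaw 176.3 F [-2.7  3.4  4.6] gap 0.566 grip 30.0
vase [201. 130. 122. 187.]
```

View pics/w6.png

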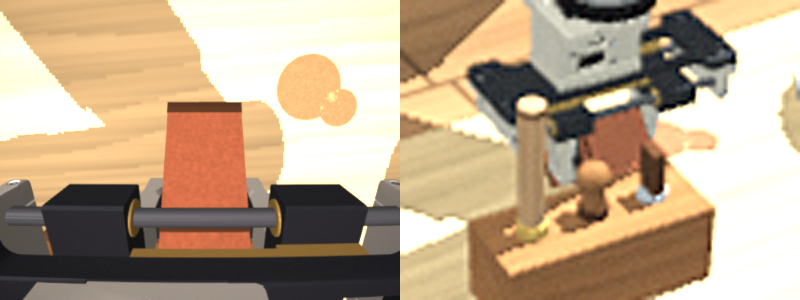

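The wrist view shows the foot end pitched well down, at roughly 35–45°: the foot edge (204,105) has narrowed. The scene crop shows the other tools undisturbed. I'll keep lowering.

step_arm --pt "0 0 0 0.004 0" --pt "0 0 0 0.004 0" --pt "0 0 0 0.003 0" --pt "0 0 0 0 0"

```text
t: 8.3
tool_pos: [0.4881, -0.1511, 0.0585]
tool_rot: [[-0.998, 0.064, 0.001], [0.064, 0.998, -0.0], [-0.001, -0.0, -1.0]]
force: [-3.0, 0.8, 4.6]
finger_gap: 0.566
grasp_force: 30.0
```

```bash
cat >> h.py <<'E'
def foot(df=.067):
    "tilt from the foot's upper edge as the wrist camera sees it"
    s=st();k=eyes.calibration("wrist");eyes.grab_frame("wrist")
    R=np.array(s["tool_rot"])
    for q in finder.regions_of("wrist","vase_mid")[:1]:
        m=q["region"];v,u=np.nonzero(m);r0=v.min();w=np.mean([np.ptp(u[v==r0+i])+1 for i in(2,3,4,5)])
        d=k["fx"]*.05/w;o,ry=ray("wrist",[[np.mean(u[v<r0+6]),r0+.5]],k);X=R.T@(o+ry[0]*d-s["tool_pos"])+[0,0,.005]
        # orientation from the row alone: search theta whose foot-edge projects on row r0
        best=[]
        for th in np.arange(0,91,1.):
            t=np.radians(th);P=np.array(s["tool_pos"])+R@np.array([df*np.cos(t)+.025*np.sin(t),0,df*np.sin(t)-.025*np.cos(t)-.005])
            Q=np.array(s["tool_pos"])+R@np.array([df*np.cos(t)-.025*np.sin(t),0,df*np.sin(t)+.025*np.cos(t)-.005])
            best.append((abs(min(proj("wrist",[P],k)[0,1],proj("wrist",[Q],k)[0,1])-r0),th))
        print("row",r0,"w",w,"edge in tool",np.round(X,3),"th by row",sorted(best)[:3])
E
python3 -c "
from h import *
foot()"
```

```text
t 8.3 pos [ 0.4881 -0.1511  0.0585] yaw 176.3 F [-3.   0.8  4.6] gap 0.566 grip 30.0
row 137 w 87.75 edge in tool [ 0.062 -0.     0.027] th by row [(np.float64(0.18082718497691985), np.float64(52.0)), (np.float64(0.68843984549585), np.float64(51.0)), (np.float64(1.0710170494375006), np.float64(53.0))]
```

step_arm --pt "0 -0.001 0 -0.005 0" --pt "0 -0.002 0 -0.004 0" --pt "0 -0.002 0 0 0" --pt "0 -0.002 0 0 0" --pt "0 0 0 0 0"

```text
t: 8.9
tool_pos: [0.4944, -0.152, 0.0665]
tool_rot: [[-0.998, 0.065, -0.001], [0.065, 0.998, 0.0], [0.001, -0.0, -1.0]]
force: [-4.4, 3.3, 6.7]
finger_gap: 0.572
grasp_force: 30.0
```

```bash
python3 -c "
from h import *
foot()"
```

```text
t 8.9 pos [ 0.4944 -0.152   0.0665] yaw 176.2 F [-4.4  3.3  6.7] gap 0.572 grip 30.0
row 138 w 88.0 edge in tool [0.061 0.    0.026] th by row [(np.float64(0.06629840783105578), np.float64(53.0)), (np.float64(0.8239485256131047), np.float64(52.0)), (np.float64(0.9768628373005583), np.float64(54.0))]
```

step_arm --pt "0 -0.002 0 0 0" --pt "0 -0.002 0 0 0" --pt "0 -0.002 0 0 0" --pt "0 -0.002 0 0 0" --pt "0 0 0 0 0"

```text
t: 9.5
tool_pos: [0.4959, -0.1521, 0.0646]
tool_rot: [[-0.998, 0.067, -0.013], [0.067, 0.998, 0.001], [0.013, 0.0, -1.0]]
force: [-20.2, 8.8, 12.3]
finger_gap: 0.572
grasp_force: 30.0
```

```bash
python3 -c "
from h import *
foot()"
```

```text
t 9.5 pos [ 0.4959 -0.1521  0.0646] yaw 176.1 F [-20.2   8.8  12.3] gap 0.572 grip 30.0
row 137 w 86.5 edge in tool [0.062 0.002 0.029] th by row [(np.float64(0.1050216700848523), np.float64(52.0)), (np.float64(0.7646526937433293), np.float64(51.0)), (np.float64(0.9956118601897685), np.float64(53.0))]
```

Pushing has stopped rotating the vase at about 50°, because the lever to the block edge is too small. The better option is to press the low foot against the block's tall +y end face, well below the grip. I'll back off and turn 90°.

step_arm --pt "0 0.02 0 -0.02 0" --pt "0 0.01 0.03 -0.035 0" --pt "0 0 0.045 0 -8.5" --pt "0 0 0.04 0 -8.5" --pt "0 0 0 0 -8.5"

```text
t: 10.1
tool_pos: [0.4748, -0.0324, 0.1217]
tool_rot: [[-0.925, -0.379, 0.002], [-0.379, 0.925, 0.001], [-0.002, 0.0, -1.0]]
force: [-0.5, -2.1, -2.2]
finger_gap: 0.566
grasp_force: 30.0
```

step_arm --pt "0 0 0 0 -8.5" --pt "0 0 0 0 -8.5" --pt "0 0 0 0 -8.5" --pt "0 0 0 0 -8.5" --pt "0 0 0 0 -8.5"

```text
t: 10.6
tool_pos: [0.4744, -0.0359, 0.1209]
tool_rot: [[-0.429, -0.903, -0.0], [-0.903, 0.429, -0.0], [0.0, 0.0, -1.0]]
force: [-0.3, 0.5, -2.4]
finger_gap: 0.57
grasp_force: 30.0
```

step_arm --pt "0 0 0 0 -8.5" --pt "0 0 0 0 -8.5" --pt "0 0 0 0 -4.5" --pt "0 0 0 0 0"

```text
t: 11.0
tool_pos: [0.4744, -0.0359, 0.1209]
tool_rot: [[-0.073, -0.997, -0.0], [-0.997, 0.073, -0.0], [0.0, 0.0, -1.0]]
force: [0.2, 0.2, -2.2]
finger_gap: 0.565
grasp_force: 30.0
```

```bash
python3 - <<'E'
from h import *
foot()
s=r.sense();R=np.array(s["tool_rot"])
t=np.array([.565,-.038,.068]);print("to target in tool",np.round(R.T@(t-s["tool_pos"]),3))
E
```

```text
t 11.0 pos [ 0.4744 -0.0359  0.1209] yaw -94.2 F [ 0.2  0.2 -2.2] gap 0.565 grip 30.0
row 137 w 87.25 edge in tool [0.062 0.001 0.028] th by row [(np.float64(0.4038251798559145), np.float64(52.0)), (np.float64(0.48667872200792317), np.float64(53.0)), (np.float64(1.2733996121963287), np.float64(51.0))]
to target in tool [-0.005 -0.091  0.053]
```

step_arm --pt "0 -0.005 -0.045 0 0" --pt "0 0 -0.045 0.01 0" --pt "0 0 0 0.043 0" --pt "0 0.015 0 0 0" --pt "0 0.008 0 0 0"

```text
t: 11.6
tool_pos: [0.5611, -0.0602, 0.0669]
tool_rot: [[-0.077, -0.997, -0.004], [-0.997, 0.077, 0.001], [-0.001, 0.004, -1.0]]
force: [-6.7, 21.8, 4.3]
finger_gap: 0.567
grasp_force: 30.0
```

step_arm --pt "0 0.004 0 0 0" --pt "0 0.004 0 0 0" --pt "0 0.004 0 0 0" --pt "0 0.004 0 0 0" --pt "0 0 0 0 0"

```text
t: 12.1
tool_pos: [0.5636, -0.0748, 0.0711]
tool_rot: [[-0.075, -0.997, 0.006], [-0.997, 0.075, 0.003], [-0.003, -0.006, -1.0]]
force: [-1.0, 13.0, 2.2]
finger_gap: 0.568
grasp_force: 30.0
```

```bash
python3 -c "
from h import *
foot()"
```

```text
t 12.1 pos [ 0.5636 -0.0748  0.0711] yaw -94.3 F [-1.  13.   2.2] gap 0.568 grip 30.0
row 182 w 86.0 edge in tool [ 0.036 -0.001  0.022] th by row [(np.float64(1.150878353429249), np.float64(90.0)), (np.float64(2.512550315538107), np.float64(89.0)), (np.float64(3.866655436809424), np.float64(88.0))]
```

step_arm --pt "0 0.003 0 0 0" --pt "0 0.003 0 0 0" --pt "0 0.002 0 0 0" --pt "0 0 0 0 0"

```text
t: 12.6
tool_pos: [0.5638, -0.0827, 0.0715]
tool_rot: [[-0.075, -0.997, 0.008], [-0.997, 0.075, 0.003], [-0.003, -0.007, -1.0]]
force: [0.1, 13.2, 2.9]
finger_gap: 0.568
grasp_force: 30.0
```

```bash
python3 -c "
from h import *
foot()"
```

```text
t 12.6 pos [ 0.5638 -0.0827  0.0715] yaw -94.3 F [ 0.1 13.2  2.9] gap 0.568 grip 30.0
row 197 w 86.5 edge in tool [0.028 0.001 0.019] th by row [(np.float64(16.103806371081987), np.float64(90.0)), (np.float64(17.465312723962683), np.float64(89.0)), (np.float64(18.81924749996415), np.float64(88.0))]
```

step_arm --pt "0 0.002 0 0 0" --pt "0 0.002 0 0 0" --pt "0 0 0 0 0"

```text
t: 13.0
tool_pos: [0.5636, -0.0868, 0.0715]
tool_rot: [[-0.074, -0.997, 0.008], [-0.997, 0.075, 0.002], [-0.003, -0.007, -1.0]]
force: [0.6, 12.2, 2.9]
finger_gap: 0.567
grasp_force: 30.0
```

step_arm --pt "0 0.002 0 0 0" --pt "0 0.002 0 0 0" --pt "0 0 0 0 0"

```text
t: 13.3
tool_pos: [0.5633, -0.091, 0.0715]
tool_rot: [[-0.074, -0.997, 0.008], [-0.997, 0.074, 0.002], [-0.003, -0.008, -1.0]]
force: [1.4, 11.1, 2.9]
finger_gap: 0.573
grasp_force: 30.0
```

step_arm --pt "0 0.002 0 0 0" --pt "0 0.001 0 0 0" --pt "0 0 0 0 0"

```text
t: 13.6
tool_pos: [0.5631, -0.094, 0.0715]
tool_rot: [[-0.075, -0.997, 0.008], [-0.997, 0.075, 0.002], [-0.003, -0.007, -1.0]]
force: [1.6, 11.2, 2.9]
finger_gap: 0.569
grasp_force: 30.0
```

```bash
python3 - <<'E'
from h import *
tilt(np.radians(86.2))
s=r.sense();a=eyes.grab_frame("wrist");b=eyes.grab_frame("scene");p=proj("scene",[s["tool_pos"]])[0].astype(int);d=b[p[1]-50:p[1]+40,p[0]-60:p[0]+60]
cv2.imwrite("pics/w7.png",cv2.convertScaleAbs(np.hstack([cv2.resize(a,(400,300)),cv2.resize(d,(400,300),interpolation=2)]),alpha=1.5))
E
```

```text
t 13.6 pos [ 0.5631 -0.094   0.0715] yaw -94.3 F [ 1.6 11.2  2.9] gap 0.569 grip 30.0
scene 0.75 [(0.229, 113.0, 0.071, 0.0), (0.228, 113.0, 0.067, 0.006), (0.228, 113.0, 0.063, 0.0)]
wrist 0.89 [(0.583, 113.0, 0.071, 0.0), (0.568, 110.0, 0.071, 0.0), (0.561, 113.0, 0.067, 0.0)]
```

View pics/w7.png

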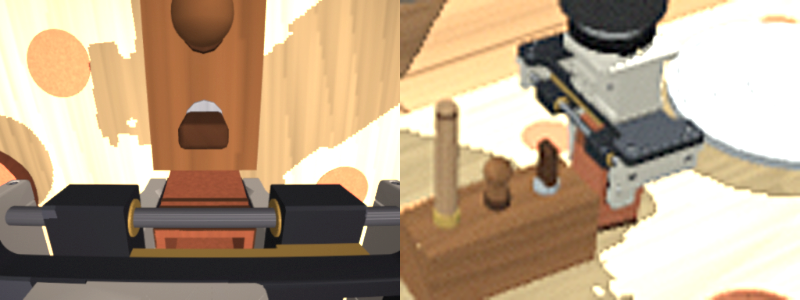

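The wrist view shows the vase's side just beyond the block's end edge (row 170), with its rim lines near row 203. I'll read the profile numerically.

```bash
python3 - <<'E'
from h import *
a=eyes.grab_frame("wrist")
cols=a[:,235:245].mean(1)
for r0 in range(210,322,3):print(r0,cols[r0].astype(int),end=" ")
print()
g=a[222:232].mean(0)
for c in (222,240,262): pass
for row in(222,228,236,250,258,295,305,312):
    x=a[row].astype(int);red=(x[:,2]-x[:,0]>60);u=np.nonzero(red[180:345])[0]+180;print(row,u.min() if len(u) else 0,u.max() if len(u) else 0,len(u))
cv2.imwrite("pics/w8.png",cv2.convertScaleAbs(cv2.resize(a[195:330,180:345],(660,540),interpolation=2),alpha=2))
E
```

```text
210 [ 42  73 116] 213 [ 42  73 116] 216 [ 42  73 116] 219 [ 36  55 104] 222 [ 38  56 107] 225 [ 37  55 105] 228 [ 36  55 105] 231 [ 37  56 107] 234 [ 37  55 105] 237 [ 36  54 103] 240 [ 37  55 105] 243 [ 36  55 105] 246 [ 37  56 107] 249 [ 37  56 107] 252 [ 36  54 104] 255 [18 29 48] 258 [33 50 95] 261 [ 36  55 104] 264 [19 28 48] 267 [42 41 42] 270 [53 50 53] 273 [63 60 62] 276 [71 68 71] 279 [70 68 70] 282 [79 77 80] 285 [65 62 65] 288 [58 56 58] 291 [40 40 46] 294 [26 40 70] 297 [ 46  70 134] 300 [ 46  69 133] 303 [ 44  66 127] 306 [ 35  53 103] 309 [ 36  54 104] 312 [ 36  54 103] 315 [ 36  54 104] 318 [36 63 99] 321 [34 70 91] 
222 180 344 165
228 180 344 120
236 180 344 113
250 209 313 105
258 209 307 89
295 198 324 101
305 199 324 95
312 200 323 96
```

step_arm --pt "0 -0.01 0 -0.02 0" --pt "0 -0.02 0.008 -0.042 0" --pt "0 -0.045 0.012 0 0" --pt "0 -0.045 0.012 0 0" --pt "0 -0.045 0.012 0 0"

```text
t: 14.45
tool_pos: [0.5286, 0.0733, 0.1328]
tool_rot: [[-0.076, -0.997, 0.003], [-0.997, 0.076, 0.001], [-0.002, -0.003, -1.0]]
force: [0.5, 0.3, -2.5]
finger_gap: 0.571
grasp_force: 30.0
```

step_arm --pt "0 -0.045 0.012 0 0" --pt "0 -0.045 0.012 0 0" --pt "0 0 0 0 0" --pt "0 0 0 0 0"

```text
t: 14.85
tool_pos: [0.5113, 0.1648, 0.1319]
tool_rot: [[-0.073, -0.997, 0.002], [-0.997, 0.073, 0.001], [-0.001, -0.002, -1.0]]
force: [0.4, -1.5, -2.1]
finger_gap: 0.568
grasp_force: 30.0
```

```bash
cat >> h.py <<'E'
def fitvase(c,q,g,u,k,w0=(.033,0,80)):
    "fit (height of grip below mouth, offset across, tilt deg) of the vase in the grip"
    m=q["region"].astype(np.uint8);W=np.array([-u[1],u[0],0])
    def cost(p):
        t=np.radians(p[2]);a=u*np.cos(t)+np.array([0,0,np.sin(t)]);n=-u*np.sin(t)+np.array([0,0,np.cos(t)])
        P=[g+a*A+n*(B+p[1])+W*C for A in(p[0]-.1,p[0]) for B in(-.025,.025) for C in(-.025,.025)]
        h=cv2.convexHull((proj(c,P,k)*16).astype(np.int32));im=np.zeros_like(m);cv2.fillPoly(im,[h],1,shift=4)
        return 1-(im&m).sum()/(im|m).sum()
    b=min((minimize(cost,[w0[0],o,t],method="Nelder-Mead",options=dict(initial_simplex=np.array([w0[0],o,t])+np.array([[0,0,0],[.006,0,0],[0,.006,0],[0,0,10]]))) for t in(55,70,85,100) for o in(-.008,0,.008)),key=lambda z:z.fun)
    return np.round(b.x,3),round(1-b.fun,3)
E
python3 - <<'E'
from h import *
s=st();R=np.array(s["tool_rot"]);g=np.array(s["tool_pos"])+[0,0,.005]
for c in("scene","wrist","top"):
    k=eyes.calibration(c);eyes.grab_frame(c)
    for q in finder.regions_of(c,"vase_mid")[:2]:
        print(c,round(q["conf"],2),np.round(np.array(q["bbox"])*[512,384,512,384]),q["region"].sum(),fitvase(c,q,g,-R[:,0],k),proj(c,[g],k).round())
E
```

```text
t 14.85 pos [0.5113 0.1648 0.1319] yaw -94.2 F [ 0.4 -1.5 -2.1] gap 0.568 grip 30.0
scene 0.86 [326. 149.  19.  34.] 373 (array([4.50000e-02, 1.60000e-02, 1.21893e+02]), np.float64(0.605)) [[337. 165.]]
wrist 0.63 [196. 186. 133. 134.] 10660 (array([1.7000e-02, 2.0000e-03, 9.7609e+01]), np.float64(0.707)) [[262. 261.]]
top 0.5 [169. 181.  15.   5.] 31 (array([9.00000e-03, 1.20000e-02, 1.00031e+02]), np.float64(0.119)) [[174. 180.]]
```

step_arm --pt "0 0 0 0.018 0" --pt "0 0 0 0.003 0" --pt "0 0 0 0.003 0" --pt "0 0 0 0 0"

```text
t: 15.55
tool_pos: [0.5114, 0.1635, 0.1061]
tool_rot: [[-0.075, -0.997, -0.0], [-0.997, 0.075, -0.0], [0.0, 0.0, -1.0]]
force: [-0.1, -0.2, -1.6]
finger_gap: 0.569
grasp_force: 30.0
```

step_arm --pt "0 0 0 0.002 0" --pt "0 0 0 0.002 0" --pt "0 0 0 0 0"

```text
t: 15.85
tool_pos: [0.5112, 0.1639, 0.1021]
tool_rot: [[-0.074, -0.997, -0.0], [-0.997, 0.074, -0.0], [0.0, 0.0, -1.0]]
force: [0.1, 0.5, -3.4]
finger_gap: 0.574
grasp_force: 30.0
```

step_arm --pt "0 0 0 0.002 0" --pt "0 0 0 0.002 0" --pt "0 0 0 0 0"

```text
t: 16.15
tool_pos: [0.5111, 0.1638, 0.0978]
tool_rot: [[-0.074, -0.997, -0.0], [-0.997, 0.074, -0.0], [0.0, 0.0, -1.0]]
force: [-0.9, 0.7, -1.8]
finger_gap: 0.565
grasp_force: 30.0
```

step_arm --pt "0 0 0 0.002 0" --pt "0 0 0 0.002 0" --pt "0 0 0 0 0"

```text
t: 16.45
tool_pos: [0.5111, 0.1638, 0.0938]
tool_rot: [[-0.074, -0.997, -0.0], [-0.997, 0.074, -0.0], [0.0, 0.0, -1.0]]
force: [-0.5, -0.8, -1.9]
finger_gap: 0.566
grasp_force: 30.0
```

step_arm --pt "0 0 0 0.002 0" --pt "0 0 0 0.002 0" --pt "0 0 0 0 0"

```text
t: 16.75
tool_pos: [0.5114, 0.1631, 0.0924]
tool_rot: [[-0.073, -0.997, 0.001], [-0.997, 0.073, -0.001], [0.001, -0.001, -1.0]]
force: [-7.7, -5.1, 20.5]
finger_gap: 0.571
grasp_force: 30.0
```

step_arm --pt "0 0 0 0.002 0" --pt "0 0 0 0.002 0" --pt "0 0 0 0 0"

```text
t: 17.05
tool_pos: [0.5112, 0.162, 0.0892]
tool_rot: [[-0.073, -0.997, 0.0], [-0.997, 0.073, -0.003], [0.003, -0.001, -1.0]]
force: [-9.9, -11.3, 30.2]
finger_gap: 0.569
grasp_force: 30.0
```

step_arm --pt "0 0 0 -0.003 0" --pt "0 0 0 0 0"

```text
t: 17.25
tool_pos: [0.5117, 0.1641, 0.0898]
tool_rot: [[-0.074, -0.997, 0.001], [-0.997, 0.074, 0.001], [-0.001, -0.001, -1.0]]
force: [0.0, -0.0, -2.2]
finger_gap: 0.571
grasp_force: 30.0
```

```bash
python3 - <<'E'
from h import *
s=st();a=eyes.grab_frame("wrist");k=eyes.calibration("wrist");m=finder.regions_of("wrist","vase_mid")[0]["region"];R=np.array(s["tool_rot"])
v,u=np.nonzero(m);print("rows",v.min(),v.max())
for row in range(v.min(),v.max(),8):
    x=u[v==row];print(row,x.min(),x.max(),np.ptp(x)+1,end=" | ")
def pt(row,w,c=256):
    d=k["fx"]*.05/w;o,q=ray("wrist",[[c,row]],k);return np.round(R.T@(o+q[0]*d-s["tool_pos"]),4)
for row in(v.min()+2,v.min()+20,v.min()+40):
    x=u[v==row];print("\n",row,pt(row,np.ptp(x)+1))
cv2.imwrite("pics/w9.png",cv2.convertScaleAbs(cv2.resize(a[150:340,160:365],(615,570),interpolation=2),alpha=1.8))
E
```

```text
t 17.25 pos [0.5117 0.1641 0.0898] yaw -94.3 F [ 0.  -0.  -2.2] gap 0.571 grip 30.0
rows 191 317
191 226 291 66 | 199 224 300 77 | 207 221 302 82 | 215 219 305 87 | 223 216 307 92 | 231 213 309 97 | 239 211 312 102 | 247 208 315 108 | 255 205 319 115 | 263 202 321 120 | Traceback (most recent call last):
  File "<stdin>", line 5, in <module>
    return umr_minimum(a, axis, None, out, keepdims, initial, where)
ValueError: zero-size array to reduction operation minimum which has no identity
```

The mask width profile puts the vase side within about 4° of vertical, with its foot at the wheel surface. I'll settle it down and release.

step_arm --pt "0 0 0 0.0015 0" --pt "0.62 0 0 0 0" --pt "0.62 0 0 0 0" --pt "0.7 0 0 0 0" --pt "0.8 0 0 0 0"

```text
t: 17.85
tool_pos: [0.5113, 0.164, 0.0873]
tool_rot: [[-0.074, -0.997, -0.0], [-0.997, 0.074, -0.0], [0.0, 0.0, -1.0]]
force: [0.6, 0.2, 0.2]
finger_gap: 0.736
grasp_force: 0.0
```

step_arm --pt "0.9 0 0 0 0" --pt "0.9 0 0 -0.003 0" --pt "0.9 0 0 -0.02 0" --pt "0.9 0 0 -0.045 0" --pt "0.9 0 0 -0.045 0"

```text
t: 18.35
tool_pos: [0.5108, 0.1635, 0.2016]
tool_rot: [[-0.074, -0.997, -0.002], [-0.997, 0.074, -0.001], [0.002, 0.002, -1.0]]
force: [2.0, 0.8, 0.3]
finger_gap: 0.897
grasp_force: 0.0
```

step_arm --pt "0.9 0 0 -0.045 0" --pt "0.9 0.02 0 -0.04 0"

```text
t: 18.55
tool_pos: [0.5101, 0.1449, 0.2883]
tool_rot: [[-0.073, -0.997, 0.002], [-0.997, 0.073, 0.001], [-0.001, -0.002, -1.0]]
force: [0.7, 1.5, -0.3]
finger_gap: 0.9
grasp_force: 0.0
```

```bash
python3 - <<'E'
from h import *
s=st()
for c in("wrist","scene"):
    k=eyes.calibration(c);a=eyes.grab_frame(c)
    for q in finder.regions_of(c,"vase_mid")[:1]:
        print(c,round(q["conf"],2),np.round(np.array(q["bbox"])*[512,384,512,384]),fitbox(c,q["region"],[.05,.05,.1],.09,[.512,.164,-.07],k))
    if c=="wrist":w=a
    else:
        p=proj(c,[[.512,.164,.09]])[0].astype(int);d=a[p[1]-45:p[1]+45,p[0]-60:p[0]+60]
cv2.imwrite("pics/w9.png",cv2.convertScaleAbs(np.hstack([cv2.resize(w,(400,300)),cv2.resize(d,(400,300),interpolation=2)]),alpha=1.4))
E
```

```text
t 18.55 pos [0.5101 0.1449 0.2883] yaw -94.2 F [ 0.7  1.5 -0.3] gap 0.9 grip 0.0
wrist 0.8 [237. 162.  52.  62.] (array([ 0.51171135,  0.16735437, -0.06728179]), np.float64(0.967595818815331))
scene 0.6 [327. 160.  18.  34.] (array([0.51080449, 0.16882623, 0.02642972]), np.float64(0.914074074074074))
```

The vase stands upright on the wheel at (0.512, 0.167), with outline overlap 0.97. Next is the knife: turn back and go above it.

step_arm --pt "1 0 0 -0.01 8.5" --pt "1 0 0 0 8.5" --pt "1 0 0 0 8.5" --pt "1 0 0 0 8.5" --pt "1 0 0 0 8.5"

```text
t: 19.25
tool_pos: [0.5092, 0.1439, 0.2941]
tool_rot: [[-0.733, -0.681, -0.002], [-0.681, 0.733, -0.001], [0.003, 0.001, -1.0]]
force: [0.0, 0.8, 0.8]
finger_gap: 1.003
grasp_force: 0.0
```

step_arm --pt "1 0 0 0 8.5" --pt "1 0 0 0 8.5" --pt "1 0 0 0 8.5" --pt "1 0 0 0 8.5" --pt "1 0 0 0 8.5"

```text
t: 19.75
tool_pos: [0.5092, 0.1439, 0.294]
tool_rot: [[-1.0, -0.007, -0.002], [-0.007, 1.0, -0.001], [0.002, -0.001, -1.0]]
force: [0.2, -0.6, -0.5]
finger_gap: 0.998
grasp_force: 0.0
```

step_arm --pt "1 -0.005 -0.045 0 5" --pt "1 -0.005 -0.045 0 0" --pt "1 -0.005 -0.045 0 0" --pt "1 -0.005 -0.045 0 0" --pt "1 -0.005 -0.045 0 0"

```text
t: 20.25
tool_pos: [0.5212, -0.0834, 0.2943]
tool_rot: [[-0.997, 0.074, -0.002], [0.074, 0.997, -0.0], [0.002, -0.0, -1.0]]
force: [1.6, 0.2, -0.4]
finger_gap: 0.997
grasp_force: 0.0
```

step_arm --pt "1 -0.005 -0.045 0 0" --pt "1 -0.005 -0.045 0 0" --pt "1 -0.005 -0.045 0 0" --pt "1 0 -0.03 0 0" --pt "1 0 0 0 0"

```text
t: 20.75
tool_pos: [0.5237, -0.2505, 0.2933]
tool_rot: [[-0.997, 0.078, -0.004], [0.078, 0.997, 0.0], [0.004, 0.0, -1.0]]
force: [-0.6, 0.8, -0.5]
finger_gap: 1.0
grasp_force: 0.0
```

```bash
python3 - <<'E'
from h import *
s=st();k=eyes.calibration("wrist");a=eyes.grab_frame("wrist");R=np.array(s["tool_rot"])
print("pred knife top",proj("wrist",[[.5507,-.2529,.198],[.5507,-.2529,.087]],k).round(1).tolist())
for q in finder.regions_of("wrist","knife_mid")[:3]:
    m=q["region"];v,u=np.nonzero(m);i=v>v.max()-8;print(round(q["conf"],2),np.round(np.array(q["bbox"])*[512,384,512,384]))
    print([(row,u[v==row].min(),u[v==row].max()) for row in range(v.min(),v.max()+1,6)])
q=finder.regions_of("wrist","block")
if q: print("block",np.round(np.array(q[0]["bbox"])*[512,384,512,384]),fitbox("wrist",q[0]["region"],[.07,.17,.075],.0375,[.554,-.203,-.066],k))
E
```

```text
t 20.75 pos [ 0.5237 -0.2505  0.2933] yaw 175.5 F [-0.6  0.8 -0.5] gap 1.0 grip 0.0
pred knife top [[260.6, 227.6], [260.7, 191.6]]
0.86 [250. 178.  24.  61.]
[(181, np.int64(260), np.int64(265)), (187, np.int64(254), np.int64(270)), (193, np.int64(254), np.int64(271)), (199, np.int64(255), np.int64(271)), (205, np.int64(254), np.int64(271)), (211, np.int64(253), np.int64(272)), (217, np.int64(253), np.int64(272)), (223, np.int64(252), np.int64(273)), (229, np.int64(252), np.int64(273)), (235, np.int64(256), np.int64(269))]
0.71 [ 18. 150.  40.  83.]
[(150, np.int64(25), np.int64(30)), (156, np.int64(18), np.int64(33)), (162, np.int64(21), np.int64(35)), (168, np.int64(22), np.int64(37)), (174, np.int64(24), np.int64(39)), (180, np.int64(26), np.int64(42)), (186, np.int64(29), np.int64(43)), (192, np.int64(31), np.int64(45)), (198, np.int64(33), np.int64(46)), (204, np.int64(35), np.int64(48)), (210, np.int64(38), np.int64(51)), (216, np.int64(40), np.int64(55)), (222, np.int64(40), np.int64(57)), (228, np.int64(46), np.int64(55)), (234, np.int64(51), np.int64(54))]
0.71 [ 0.  0. 50. 60.]
[(0, np.int64(24), np.int64(50)), (6, np.int64(21), np.int64(45)), (12, np.int64(16), np.int64(40)), (18, np.int64(11), np.int64(34)), (24, np.int64(6), np.int64(30)), (30, np.int64(0), np.int64(26)), (36, np.int64(0), np.int64(21)), (42, np.int64(0), np.int64(15)), (48, np.int64(0), np.int64(10)), (54, np.int64(0), np.int64(7))]
block [237. 154. 129.  60.] (array([ 0.55505875, -0.20192973, -0.07314391]), np.float64(0.782608695652174))
```

step_arm --pt "1 -0.027 0.0012 0 0" --pt "1 0 0 0.045 0" --pt "1 0 0 0.045 0" --pt "1 0 0 0.04 0" --pt "1 0 0 0.008 0"

```text
t: 21.4
tool_pos: [0.5489, -0.2462, 0.1527]
tool_rot: [[-0.997, 0.073, -0.008], [0.073, 0.997, 0.002], [0.008, 0.002, -1.0]]
force: [-0.8, 0.7, 0.4]
finger_gap: 1.003
grasp_force: 0.0
```

step_arm --pt "0 0 0 0 0" --pt "0 0 0 0 0" --pt "0 0 0 0 0" --pt "0 0 0 0 0" --pt "0 0 0 0 0"

```text
t: 21.9
tool_pos: [0.5522, -0.2485, 0.1589]
tool_rot: [[-0.997, 0.074, 0.002], [0.074, 0.997, -0.0], [-0.002, -0.0, -1.0]]
force: [-1.4, -0.2, -0.6]
finger_gap: 0.605
grasp_force: 0.0
```

step_arm --pt "0 0 0 0 0" --pt "0 0 0 0 0" --pt "0 0 0 0 0" --pt "0 0 0 0 0"

```text
t: 22.3
tool_pos: [0.5517, -0.2485, 0.1576]
tool_rot: [[-0.997, 0.074, -0.0], [0.074, 0.997, -0.0], [0.0, -0.0, -1.0]]
force: [-0.2, -0.1, 0.5]
finger_gap: 0.243
grasp_force: 0.9
```

step_arm --pt "0 0 -0.002 0 0" --pt "0 0 0 0 0" --pt "0 0 0 0 0"

```text
t: 22.6
tool_pos: [0.5515, -0.2505, 0.1576]
tool_rot: [[-0.997, 0.074, -0.0], [0.074, 0.997, -0.0], [0.0, -0.0, -1.0]]
force: [0.2, -0.4, -0.1]
finger_gap: 0.222
grasp_force: 30.0
```

step_arm --pt "0 0 0 -0.015 0" --pt "0 0 0 -0.03 0" --pt "0 0 0 -0.04 0" --pt "0 0 0 -0.03 0" --pt "0 0 0 0 0"

```text
t: 23.1
tool_pos: [0.5535, -0.2512, 0.2778]
tool_rot: [[-0.997, 0.074, 0.008], [0.074, 0.997, -0.002], [-0.008, -0.002, -1.0]]
force: [1.1, -0.2, -0.6]
finger_gap: 0.224
grasp_force: 30.0
```

```bash
python3 - <<'E'
from h import *
s=st()
for c in("scene","top"):
    k=eyes.calibration(c);eyes.grab_frame(c)
    g=np.array(s["tool_pos"])+[0,0,.005]
    print(c,"pred tip,shoulder",proj(c,[g-[0,0,.1496],g-[0,0,.08]],k).round().tolist())
    for q in finder.find_in(c,"knife_mid")[:4]:print(round(q["conf"],2),np.round(np.array(q["bbox"])*[512,384,512,384]))
E
```

```text
t 23.1 pos [ 0.5535 -0.2512  0.2778] yaw 175.8 F [ 1.1 -0.2 -0.6] gap 0.224 grip 30.0
scene pred tip,shoulder [[236.0, 213.0], [236.0, 193.0]]
0.94 [107. 273.  29.  47.]
0.79 [147. 183.  51.  12.]
0.74 [234. 157.   9.  50.]
0.56 [ 81. 222.  40.  37.]
top pred tip,shoulder [[285.0, 172.0], [287.0, 167.0]]
0.64 [353. 226.  29.  25.]
0.48 [277. 266.  40.  17.]
0.46 [365. 157.   8.  43.]
```

step_arm --pt "0 0.03 -0.006 0 0" --pt "0 0.027 -0.006 0 0" --pt "0 0 0 0.045 0" --pt "0 0 0 0.045 0" --pt "0 0 0 0.026 0"

```text
t: 23.8
tool_pos: [0.4911, -0.2575, 0.1524]
tool_rot: [[-0.997, 0.075, -0.005], [0.075, 0.997, 0.002], [0.005, 0.001, -1.0]]
force: [0.9, -0.8, -1.7]
finger_gap: 0.222
grasp_force: 30.0
```

step_arm --pt "0 -0.01 0 0 0" --pt "0 -0.008 0 0 0" --pt "0 -0.008 0 0 0" --pt "0 -0.008 0 0 0" --pt "0 -0.008 0 0 0"

```text
t: 24.3
tool_pos: [0.5358, -0.2614, 0.1575]
tool_rot: [[-0.997, 0.074, -0.001], [0.074, 0.997, 0.0], [0.001, 0.0, -1.0]]
force: [0.1, -0.2, -1.4]
finger_gap: 0.221
grasp_force: 30.0
```

```bash
cat >> h.py <<'E'
def knife(L=.1496,cams=("scene","wrist","top"),sgn=1):
    "tilt from upright (deg) of the held knife, tip toward tool +x"
    s=st();R=np.array(s["tool_rot"]);g=np.array(s["tool_pos"])-.005*R[:,2]
    for c in cams:
        k=eyes.calibration(c);eyes.grab_frame(c)
        for q in finder.regions_of(c,"knife_mid")[:4]:
            m=q["region"].astype(np.uint8);o=[]
            for th in range(-20,91,1):
                t=np.radians(th);a=R[:,2]*np.cos(t)+R[:,0]*np.sin(t);w=np.cross(a,R[:,1])
                im=np.zeros_like(m)
                for z0,z1,rd in((-.0354,.0756,.01),(.0756,.0876,.012),(.0876,L,.005)):
                    P=[g+a*z+w*x*rd+R[:,1]*y*rd for z in(z0,z1) for x in(-1,0,1) for y in(-1,0,1)]
                    cv2.fillPoly(im,[cv2.convexHull((proj(c,P,k)*16).astype(np.int32))],1,shift=4)
                o.append((round((im&m).sum()/m.sum(),2),round((im&m).sum()/(im|m).sum(),3),th))
            b=max(o,key=lambda z:z[1])
            if b[1]>.1:print(c,round(q["conf"],2),np.round(np.array(q["bbox"])*[512,384,512,384]).tolist(),"in,iou,th",b)
E
python3 -c "
from h import *
knife()"
```

```text
t 24.3 pos [ 0.5358 -0.2614  0.1575] yaw 175.7 F [ 0.1 -0.2 -1.4] gap 0.221 grip 30.0
scene 0.46 [224.0, 191.0, 12.0, 31.0] in,iou,th (np.float64(0.98), np.float64(0.469), 19)
wrist 0.76 [240.0, 136.0, 41.0, 185.0] in,iou,th (np.float64(0.99), np.float64(0.67), 12)
```

step_arm --pt "0 -0.009 0 0 0" --pt "0 -0.009 0 0 0" --pt "0 -0.009 0 0 0" --pt "0 -0.009 0 0 0" --pt "0 -0.009 0 0 0"

```text
t: 25.1
tool_pos: [0.5813, -0.2647, 0.1566]
tool_rot: [[-0.997, 0.074, -0.0], [0.074, 0.997, -0.0], [0.0, -0.0, -1.0]]
force: [-3.2, 0.2, 0.1]
finger_gap: 0.222
grasp_force: 30.0
```

step_arm --pt "0 -0.009 0 0 0" --pt "0 -0.009 0 0 0" --pt "0 0 0 0 0"

```text
t: 25.4
tool_pos: [0.6006, -0.2662, 0.1569]
tool_rot: [[-0.997, 0.074, 0.002], [0.074, 0.997, -0.001], [-0.002, -0.001, -1.0]]
force: [-0.3, 0.2, 1.4]
finger_gap: 0.224
grasp_force: 30.0
```

```bash
python3 -c "
from h import *
knife()"
```

```text
t 25.4 pos [ 0.6006 -0.2662  0.1569] yaw 175.8 F [-0.3  0.2  1.4] gap 0.224 grip 30.0
scene 0.65 [226.0, 211.0, 20.0, 11.0] in,iou,th (np.float64(0.97), np.float64(0.139), 47)
wrist 0.67 [241.0, 56.0, 43.0, 253.0] in,iou,th (np.float64(0.98), np.float64(0.681), 48)
top 0.59 [283.0, 163.0, 9.0, 29.0] in,iou,th (np.float64(0.98), np.float64(0.419), 53)
```

step_arm --pt "0 0 0 -0.01 0" --pt "0 0 0 -0.03 0" --pt "0 0 0 -0.045 0" --pt "0 0 0 -0.045 0" --pt "0 0 0 -0.03 0"

```text
t: 26.2
tool_pos: [0.5991, -0.2664, 0.3216]
tool_rot: [[-0.997, 0.074, 0.005], [0.074, 0.997, -0.002], [-0.005, -0.001, -1.0]]
force: [-0.0, -0.3, -1.0]
finger_gap: 0.223
grasp_force: 30.0
```

step_arm --pt "0 0 0 0 0" --pt "0 0 0 0 0"

```text
t: 26.4
tool_pos: [0.5987, -0.2658, 0.318]
tool_rot: [[-0.997, 0.074, 0.003], [0.074, 0.997, 0.0], [-0.003, 0.0, -1.0]]
force: [-0.1, -0.2, -1.4]
finger_gap: 0.223
grasp_force: 30.0
```

```bash
python3 -c "
from h import *
knife()"
```

```text
t 26.4 pos [ 0.5987 -0.2658  0.318 ] yaw 175.7 F [-0.1 -0.2 -1.4] gap 0.223 grip 30.0
scene 0.63 [222.0, 151.0, 23.0, 28.0] in,iou,th (np.float64(0.82), np.float64(0.287), 47)
wrist 0.82 [238.0, 57.0, 44.0, 256.0] in,iou,th (np.float64(0.98), np.float64(0.677), 47)
top 0.45 [285.0, 150.0, 10.0, 24.0] in,iou,th (np.float64(0.96), np.float64(0.368), 38)
```

step_arm --pt "0 0.001 0.02 0 0" --pt "0 0.001 0.04 0 0" --pt "0 0.001 0.044 0 0" --pt "0 0.001 0.044 0 0" --pt "0 0.001 0.044 0 0"

```text
t: 27.2
tool_pos: [0.6075, -0.0726, 0.3161]
tool_rot: [[-0.997, 0.075, -0.001], [0.075, 0.997, -0.0], [0.001, -0.0, -1.0]]
force: [0.2, -0.1, -0.2]
finger_gap: 0.226
grasp_force: 30.0
```

step_arm --pt "0 0.001 0.044 0 0" --pt "0 0.001 0.044 0 0" --pt "0 0.001 0.044 0 0" --pt "0 0.001 0.044 0 0" --pt "0 0.002 0.04 0 0"

```text
t: 27.7
tool_pos: [0.6176, 0.1438, 0.3161]
tool_rot: [[-0.997, 0.074, -0.001], [0.074, 0.997, -0.0], [0.001, -0.0, -1.0]]
force: [0.7, -0.7, -0.9]
finger_gap: 0.222
grasp_force: 30.0
```

step_arm --pt "0 0 0.016 0.0 0" --pt "0 0 0 0 0" --pt "0 0 0 0 0"

```text
t: 28.0
tool_pos: [0.6189, 0.1576, 0.3161]
tool_rot: [[-0.997, 0.074, -0.001], [0.074, 0.997, -0.001], [0.001, -0.001, -1.0]]
force: [0.2, -0.3, -0.7]
finger_gap: 0.218
grasp_force: 30.0
```

```bash
cat > chk.py <<'E'
from h import *
knife(cams=("scene","wrist"))
s=r.sense();R=np.array(s["tool_rot"]);g=np.array(s["tool_pos"])-.005*R[:,2]
t=np.radians(46.5);tip=g+.1496*(R[:,2]*np.cos(t)+R[:,0]*np.sin(t));print("tip",tip.round(3))
for c in("wrist","scene"):
    k=eyes.calibration(c);a=eyes.grab_frame(c);print(c,"tip px",proj(c,[tip],k).round(),"mouth px",proj(c,[[.5117,.1675,.14]],k).round())
    for q in finder.regions_of(c,"vase_mid")[:1]:print(round(q["conf"],2),np.round(np.array(q["bbox"])*[512,384,512,384]),fitbox(c,q["region"],[.05,.05,.1],.09,[.512,.167,-.07],k))
    if c=="wrist":
        for q in finder.regions_of(c,"knife_mid")[:1]:
            v,u=np.nonzero(q["region"]);print("tip obs",u[v==v.min()].mean(),v.min())
E
python3 chk.py
```

```text
t 28.0 pos [0.6189 0.1576 0.3161] yaw 175.8 F [ 0.2 -0.3 -0.7] gap 0.218 grip 30.0
scene 0.5 [345.0, 121.0, 32.0, 24.0] in,iou,th (np.float64(0.88), np.float64(0.339), 48)
wrist 0.71 [241.0, 58.0, 40.0, 255.0] in,iou,th (np.float64(0.98), np.float64(0.672), 47)
tip [0.511 0.165 0.219]
wrist tip px [[261.  66.]] mouth px [[264.  76.]]
0.74 [238.  47.  52.  59.] (array([ 0.5121065 ,  0.1684212 , -0.06331242]), np.float64(0.8819417475728155))
tip obs 261.5 60
scene tip px [[341. 143.]] mouth px [[338. 164.]]
0.78 [327. 159.  18.  34.] (array([ 0.50850463,  0.16847377, -0.10989198]), np.float64(0.9494047619047619))
```

step_arm --pt "0 -0.001 0.0015 0.01 0" --pt "0 -0.001 0.0015 0.02 0" --pt "0 0 0 0.013 0" --pt "0 0 0 0.002 0" --pt "0 0 0 0 0"

```text
t: 28.95
tool_pos: [0.6211, 0.1604, 0.2712]
tool_rot: [[-0.997, 0.074, -0.001], [0.074, 0.997, -0.001], [0.001, -0.001, -1.0]]
force: [0.3, 0.3, -0.1]
finger_gap: 0.22
grasp_force: 30.0
```

step_arm --pt "0 0 0 0 0" --pt "0 0 0 0 0" --pt "0 0 0 0 0"

```text
t: 29.25
tool_pos: [0.6215, 0.1606, 0.2724]
tool_rot: [[-0.997, 0.074, 0.001], [0.074, 0.997, 0.001], [-0.001, 0.001, -1.0]]
force: [-0.8, 0.1, -0.2]
finger_gap: 0.223
grasp_force: 30.0
```

```bash
python3 chk.py; python3 - <<'E'
from h import *
a=eyes.grab_frame("scene")
w=cv2.imread("pics/w9.png")
for row in range(156,176,2):print(row,a[row,328:348:2].sum(1).tolist())
for n,z in(("jug_mid",.05),("bowl_mid",.02),("needle_mid",.1),("spatula_mid",.1)):
    eyes.grab_frame("scene");f=finder.find_in("scene",n)[:1];print(n,[(round(q["conf"],2),np.round(np.array(q["bbox"])*[512,384,512,384]).tolist()) for q in f])
E
```

```text
t 29.25 pos [0.6215 0.1606 0.2724] yaw 175.7 F [-0.8  0.1 -0.2] gap 0.223 grip 30.0
scene 0.69 [341.0, 134.0, 36.0, 24.0] in,iou,th (np.float64(0.86), np.float64(0.364), 47)
wrist 0.75 [239.0, 60.0, 41.0, 252.0] in,iou,th (np.float64(0.99), np.float64(0.678), 48)
tip [0.513 0.169 0.174]
wrist tip px [[261.  66.]] mouth px [[259.  69.]]
0.74 [229.  37.  61.  66.] (array([ 0.51172614,  0.16807627, -0.07244319]), np.float64(0.9123256475946484))
tip obs 261.5 60
scene tip px [[340. 155.]] mouth px [[338. 164.]]
0.76 [325. 157.  21.  36.] (array([ 0.50852778,  0.16667593, -0.10101852]), np.float64(0.9155555555555556))
156 [447, 458, 453, 452, 441, 419, 317, 312, 243, 515]
158 [452, 439, 425, 502, 577, 618, 644, 382, 662, 648]
160 [458, 593, 632, 623, 558, 468, 537, 655, 622, 606]
162 [587, 429, 282, 183, 191, 200, 217, 384, 621, 625]
164 [85, 221, 210, 208, 215, 218, 222, 204, 363, 579]
166 [190, 120, 177, 229, 212, 222, 216, 220, 226, 292]
168 [110, 236, 179, 152, 254, 242, 241, 187, 126, 120]
170 [141, 181, 205, 207, 138, 120, 126, 199, 230, 203]
172 [221, 182, 192, 192, 220, 216, 184, 159, 188, 125]
174 [212, 226, 199, 169, 182, 186, 155, 162, 179, 155]
jug_mid [(0.73, [397.0, 162.0, 24.0, 34.0])]
bowl_mid [(0.9, [308.0, 246.0, 42.0, 39.0])]
needle_mid [(0.69, [249.0, 205.0, 6.0, 23.0])]
spatula_mid []
```

```bash
python3 -c "
from h import *
print(r.job_done())"
```

```text
the job is handed in; nothing more can be done
None
```

I handed the job in at about 30 s. The vase stands upright on the wheel, and the gripper holds the knife slanted at about 47°, its tip roughly 3 cm above the middle of the mouth. My last check did not detect the spatula in the scene camera, and I did not look again.

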